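# Load two trays into the adjustable tray rack

### The arm

A 6-joint arm with a two-finger parallel gripper is mounted at the origin on a cart in front of the work surface, level with it; the furniture and walls round the work are solid. World frame = base frame: x ahead of the robot, y to its left, z up, the work surface at z = 0. Lengths are in m, angles in rad, forces in N, time in s.
With the tool pointing down it reaches from about 0.35 to 0.775 m from the base axis. Payload 5.5 kg.
Tool frame: the origin (TCP) lies at the very end of the fingers, on their centre line; the grasp point (between the pads) lies 19 mm behind it; z points along the fingers, y is the line along which they close (so a half turn about z gives the same grasp; the last joint's range is limited). The gripper opens to 85 mm and grips with 20 to 120 N. Pads are 22 mm wide; open, the fingers measure 114 mm over their backs; the gripper's body (76 mm by 85 mm) begins 54 mm behind the grasp point. The pads swing forward as they close: fully open they stand 13 mm farther back than shut.
Start: joints at [1.043, 0.313, 0.046, 1.304, 0, 1.431], TCP at [0.217, 0.532, 0.231] pointing down, gripper open.
Joint ranges: [-2.76, 2.76], [-0.86, 1.69], [-1.03, 1.26], [-2.2, 2.34], [-1.47, 1.5], [-3.14, 3.14]. Speed limits (rad/s): [2.57, 2.57, 3.14, 3.14, 3.14, 3.14].

### API

Orientations are given as a unit quaternion [w, x, y, z].
In Python, from workcell import env gives the robot as it stands. The module is installed in compiled form; this text tells all that it offers.
- The arm moves only by the tool jog_arm, never from a script. Its arguments are lists of equal length, an entry for each row: "gripper": the opening, from 0 (shut) to 1 (fully open); "offset": the shift along the world's x, y, z in cm, a list of three; "twist": the turn about the world's z in degrees. In form: {"gripper": [gripper, ...], "offset": [[dx, dy, dz], ...], "twist": [twist, ...]}. A call has exactly 8 rows; each row is the pose to reach, as a shift and turn from the pose commanded when the call began; what a row does not reach only later rows make up. A row lasts 1/8 s, in which the tool goes at most 62.5 mm and 10.7 degrees, less where a joint would pass 70% of its speed; a pose out of reach is approached as far as the arm can. A call with a gripper value outside its range is refused whole. The fingers move at their own pace and stop on an object; "squeeze" is the grip in N (left out, the last holds). Time passes only in rows, so rows that repeat a pose let the fingers close, or fill a call up. It gives the time, the measured TCP pose, the force, the opening and the grip force at its end, in the units of the state.
- env.get_state(): the state, without advancing time (a new reading comes with each control period).
- env.read_camera(name): name is "scene" or "top" or "wrist"; returns a dict with "image" (384x512x3 uint8, red, green, blue), "z_map" (384x512 float32, m along the optical axis (not along the pixel's ray), 0 where there is no reading), "fovy" (degrees; the focal length in pixels is half the picture's height over the tangent of half this angle, whatever the lens; pixels are square), "cx", "cy" (the principal point, pixels), "cam_to_world" (4x4, takes a point from camera to world coordinates). Camera axes: x right, y up, looking along -z (the intrinsics and any distortion apply to the point x, -y, -z); pixel columns grow to the right and rows downward; lengths in m; the calibration is good to about 2 mm. A picture is of the moment at which its call begins.
- env.hand_in(): hands the job in; it is judged then, once.
The state is a dict: "clock": time; "joint_pos": joint angles; "qvel": joint speeds; "tau": joint torques, N m; "tcp_pos": TCP position; "orientation": TCP orientation; "wrist_force": force on the tool from outside, world axes, zero at the start; "ft_torque": the same for the moment, N m; "finger_gap": finger opening in m; "grip_force": force on a finger pad.
Only numpy, scipy, OpenCV 4.12 (cv2) and the standard library are available. Lean on these libraries where they do the work, as an engineer would, in place of code of your own. Each camera call takes 0.05 s, during which the arm holds its last target. There are 200 camera calls.

### The job

Put both handled trays away in the small open-fronted tray rack: one on each pair of rails, slid fully home against the rear stops, with the handles left sticking out of the front. The upper rails are clamped at a different height every day, so see which level has the headroom for the tray of gift boxes and give the other level to the tray of chocolates; both boxes must stay standing on their tray. Do not disturb the spice jar, the tape dispenser or the counter bell.

Things in the scene. Friction and masses are not known exactly. Their poses are not given: they have to be found in the camera images.
- box_tray_grip (a point): Box tray (mm): this point is the centre of its wooden handle, 48 (x) x 18 (y) x 22 high, 26 above the tray's flat underside. +x runs from the handle over the sheet, z up. The aluminium sheet, 146 x 100, walls 12 high, spans x +42 to +188, y +-50. On it stand two loose gift boxes in line along x, tops 51 above the underside. Tray about 0.15 kg, boxes 0.04 kg each.
- choc_tray_grip (a point): Chocolate tray (mm): this point is the centre of its wooden handle, 48 (x) x 18 (y) x 22 high, 26 above the tray's flat underside. +x runs from the handle over the sheet, z up. The aluminium sheet, 146 x 100, walls 12 high, spans x +42 to +188, y +-50. Twelve brown chocolates are stuck fast on it, tops 20 above the underside. About 0.25 kg in all.
- gift_box_a_mid (a point): Centre of a loose kraft gift box, 66 x 66 x 48 high, standing on the handle-side half of the box tray's floor (floor 3 thick). z up.
- gift_box_b_mid (a point): Centre of a loose kraft gift box, 66 x 66 x 46 high, standing on the far half of the box tray's floor. z up.
- tray_rack: Fixed tray rack (mm), origin on the worktop under its middle; +x points from its open front into it (trays slide in along +x), z up. About 140 long, 145 wide over the clamp knobs. Slotted uprights at x +-44, y +-59; wooden top board x -62 to +66, y +-68, underside 160 high, cross bars below it 157; two ribbon spools on top reach 195. Two rail pairs: see low_mouth and upper_mouth.
- low_mouth (a point): Front end of the fixed lower rails, mid-way between them, at the top of the ledges, 32 mm above the worktop; axes as the rack's. Ledges 13 wide run 138 along +x; side walls 12 high, 108 apart (4 play a side), flared out at x -15 to 0. Rear stops 12 high at x +136: a tray touching them has its handle centre at x -52, y 0, z +26 from here.
- upper_mouth (a point): The same point of the upper rails, which have the same shape and stops, right above the lower; clamped 42 to 86 mm above them, fixed for the run. The cross bars under the top board are 125 above the lower ledges. A tray on the upper rails closes the lower level from above and has its handle right over the lower tray's handle.
- top_board_front (a point): Middle of the front lower edge of the rack's wooden top board; bounds the upper level from above.
- spice_jar: Bystander: white jar with red cap, 45 in diameter, 106 high, loose; origin at the centre of its underside.
- tape_dispenser: Bystander: teal weighted tape dispenser 38 (x) x 156 (y) x 64 high, loose; origin at the centre of its underside.
- bell: Bystander: brass counter bell, 76 in diameter, 51 high, loose; origin at the centre of its underside.

How it is judged:
By the outcome, as a careful person would: the job done as asked, in the order asked, and still so for the second after the job is handed in, with the robot touching nothing.
It also fails if it takes over 70 s, if anything falls off the work surface, if the arm or the gripper's body presses on something with over 40 N, if the wrist force passes 120 N, or if a joint passes its speed limit or range.

## Working session

There is one attempt and no reset: what is moved stays moved. The work goes in short steps, Python scripts to look and compute and a tool call to move; the robot and the scene stay as the last step left them, time stands still between calls to the robot, and variables do not carry over. Pictures are saved under pics/ and viewed, at most 10 in all, crops included, and the job is handed in when it is done.

Besides the shell and the picture viewer there is one more tool, called after "Emit:" as name(argument=value, ...), one argument or row to a line, values as JSON. jog_arm: Moves the arm, as the interface text tells. Its arguments: {"type":"object","properties":{"gripper":{"type":"array"},"offset":{"type":"array"},"twist":{"type":"array"},"squeeze":{"type":"number"}},"required":["gripper","offset","twist"]}

```bash
mkdir -p pics; cat > h.py <<'E'
import numpy as np, cv2
from workcell import env
def cam(n,save=None):
    r=env.read_camera(n); np.savez('/tmp/%s.npz'%n,**{k:v for k,v in r.items()})
    if save: cv2.imwrite('pics/'+save,r['image'][:,:,::-1])
    return r
def cloud(r):
    z=np.array(r['z_map'],float);h,w=z.shape;f=h/2/np.tan(np.radians(float(r['fovy']))/2)
    v,u=np.mgrid[:h,:w]
    P=np.stack([(u-r['cx'])*z/f,-(v-r['cy'])*z/f,-z],-1)
    T=np.array(r['cam_to_world']);W=P@T[:3,:3].T+T[:3,3];W[z==0]=np.nan
    return W
def load(n):
    return dict(np.load('/tmp/%s.npz'%n))
E
python3 - <<'E'
from h import *
a=cam('scene');b=cam('top')
print({k:a[k] for k in a if k not in('image','z_map')},{k:b[k] for k in b if k not in('image','z_map')})
cv2.imwrite('pics/a.png',np.vstack([a['image'],b['image']])[:,:,::-1][:, :] if 0 else cv2.resize(a['image'][:,:,::-1],(768,576)))
cv2.imwrite('pics/b.png',cv2.resize(b['image'][:,:,::-1],(768,576)))
s=env.get_state();print(s)
E
```

```text
{'fovy': 53.54014300771159, 'cx': 253.9248781768836, 'cy': 185.13636027926898, 'cam_to_world': array([[ 0.53915716,  0.33164082, -0.77416014, -0.37151235],
       [-0.84186796,  0.18621322, -0.50654019, -0.5585315 ],
       [-0.02383055,  0.92484539,  0.37959598,  0.56728604],
       [ 0.        ,  0.        ,  0.        ,  1.        ]])} {'fovy': 43.93214503980771, 'cx': 252.67496762809063, 'cy': 194.83058565515796, 'cam_to_world': array([[ 0.02013273,  0.99855386, -0.04984842,  0.44509938],
       [-0.99955307,  0.02120479,  0.02107168,  0.05810024],
       [ 0.02209824,  0.04940191,  0.99853449,  1.56907822],
       [ 0.        ,  0.        ,  0.        ,  1.        ]])}
{'clock': 0.1, 'joint_pos': array([ 1.04343701e+00,  3.13932572e-01,  4.50976544e-02,  1.30361534e+00,
       -1.22609873e-05,  1.43120955e+00]), 'qvel': array([ 0.00168612, -0.00053885,  0.0033247 ,  0.0003488 , -0.0014526 ,
       -0.0005376 ]), 'tau': array([ 1.93913016e-03, -4.81727922e+01,  2.99242777e+01,  1.27546827e-02,
       -1.23937120e-04,  2.78047605e-05]), 'tcp_pos': array([0.21719483, 0.53190493, 0.23049599]), 'orientation': array([-2.64895599e-04,  1.92673718e-01,  9.81262531e-01, -7.83417005e-04]), 'wrist_force': array([-0.33627421,  0.4152527 ,  0.1739995 ]), 'ft_torque': array([-0.01174081,  0.00647005,  0.04330822]), 'grip_force': 0.0, 'finger_gap': 0.08517431454679712}
```

View pics/a.png

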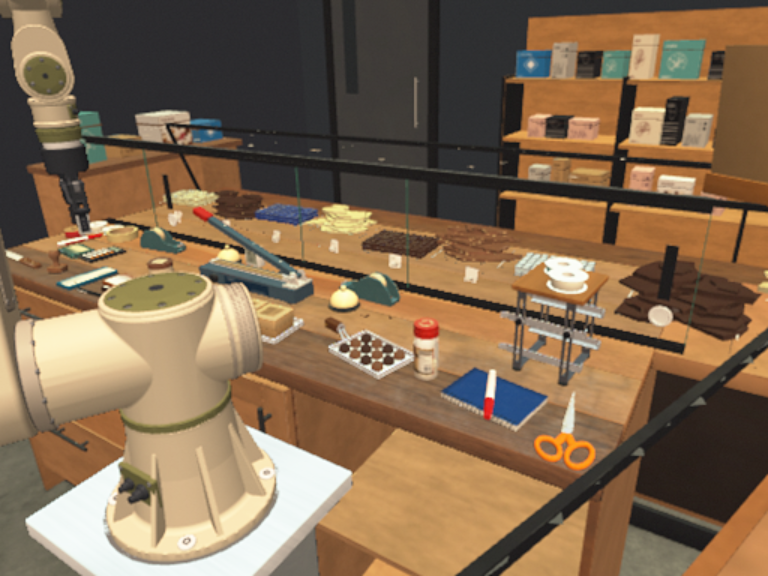

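View pics/b.png

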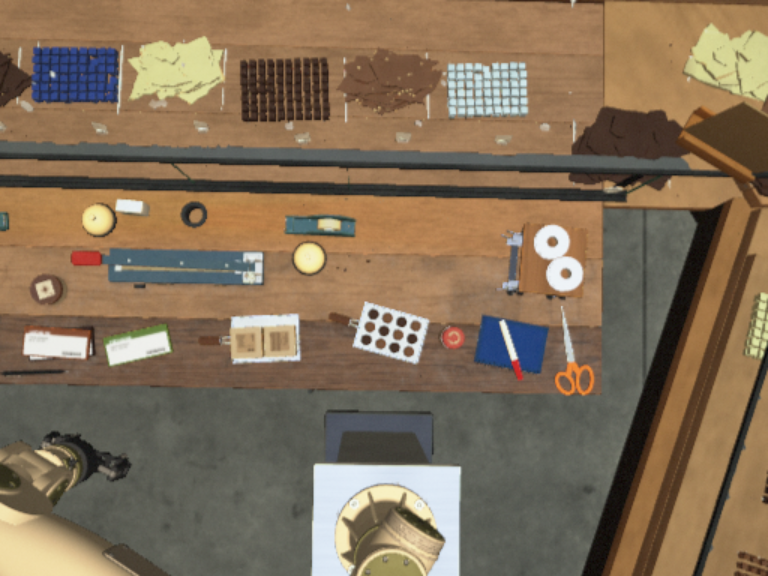

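The scene view shows the rack at the right (display px ~555,320) with its mouth facing left. The top view shows the rack at (548,260), the choc tray at (390,333) with its handle at (345,320), the box tray at (265,340) with its handle at (213,341), and the jar at (452,337). Next I measure from depth.

```bash
python3 - <<'E'
from h import *
W=cloud(load('top'));S=cloud(load('scene'))
b=load('top');img=b['image']
print('table',np.nanmedian(W[228:240,120:140],axis=(0,1)))
def obj(n,c0,c1,r0,r1,zl,zh,W=W):
    P=W[r0:r1,c0:c1].reshape(-1,3);P=P[(P[:,2]>zl)&(P[:,2]<zh)]
    (cx,cy),(w,h),a=cv2.minAreaRect((P[:,:2]*1000).astype(np.float32))
    print(n,len(P),'rect c',round(cx),round(cy),'size',round(w),round(h),'ang',round(a,1),'z',np.percentile(P[:,2],[5,50,95]).round(4),'mean',P.mean(0).round(4))
obj('box tray sheet+',150,203,205,245,.006,.06)
obj('boxes',150,203,205,245,.04,.06)
obj('box handle',125,152,218,236,.02,.06)
obj('choc sheet',234,290,196,246,.005,.03)
obj('choc handle',215,236,204,222,.02,.06)
obj('jar',288,315,210,240,.09,.12)
obj('bell',190,222,155,190,.02,.06)
obj('tape',185,242,138,162,.03,.08)
obj('board',340,400,140,205,.155,.185)
obj('rackfront',325,352,145,205,.02,.15)
P=W[145:205,330:352].reshape(-1,3);P=P[P[:,2]>.02]
print(np.histogram(P[:,2],np.arange(.02,.2,.005)))
# scene-view zoom crops
a=load('scene')['image'];cv2.imwrite('pics/c.png',cv2.resize(a[160:265,325:425][:,:,::-1],(560,588),interpolation=cv2.INTER_CUBIC))
E
```

```text
table [0.38845112 0.4253264  0.00293236]
box tray sheet+ 1255 rect c 421 273 size 127 169 ang 1.2 z [0.0067 0.05   0.057 ] mean [0.417  0.2683 0.0393]
boxes 866 rect c 413 271 size 66 137 ang 3.9 z [0.0464 0.0523 0.0574] mean [0.413  0.2706 0.0521]
box handle 101 rect c 414 383 size 19 56 ang 1.6 z [0.0242 0.0372 0.0445] mean [0.4129 0.382  0.0365]
choc sheet 1309 rect c 440 -6 size 161 181 ang 1.2 z [0.0054 0.0101 0.022 ] mean [ 0.4375 -0.0016  0.0119]
choc handle 88 rect c 465 107 size 55 18 ang 77.1 z [0.0295 0.0371 0.0439] mean [0.4652 0.1093 0.0368]
jar 174 rect c 430 -125 size 43 43 ang 45.9 z [0.0979 0.1082 0.1135] mean [ 0.4305 -0.1249  0.1073]
bell 338 rect c 606 175 size 89 84 ang 89.5 z [0.022  0.0344 0.0491] mean [0.6003 0.179  0.0341]
tape 269 rect c 665 152 size 133 40 ang 89.8 z [0.0322 0.0547 0.0686] mean [0.6644 0.14   0.0529]
board 1289 rect c 587 -313 size 131 137 ang 85.9 z [0.1686 0.1738 0.1799] mean [ 0.5841 -0.3053  0.1739]
rackfront 174 rect c 591 -253 size 49 138 ang 84.7 z [0.0301 0.0952 0.1116] mean [ 0.5923 -0.2541  0.0729]
(array([  2,   6,  33,  16,  11,   6,   1,   1,   0,   1,   0,   1,   0,
         2,   5,  35,  24,  17,  12,   0,   1,   0,   0,   0,   0,   0,
         0,   0,   4,  42, 120,  52,   4,   0,   0]), array([0.02 , 0.025, 0.03 , 0.035, 0.04 , 0.045, 0.05 , 0.055, 0.06 ,
       0.065, 0.07 , 0.075, 0.08 , 0.085, 0.09 , 0.095, 0.1  , 0.105,
       0.11 , 0.115, 0.12 , 0.125, 0.13 , 0.135, 0.14 , 0.145, 0.15 ,
       0.155, 0.16 , 0.165, 0.17 , 0.175, 0.18 , 0.185, 0.19 , 0.195]))
```

View pics/c.png

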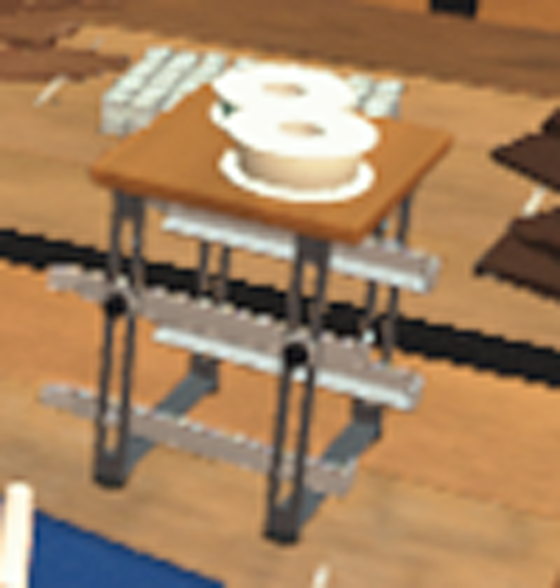

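The rack mouth faces +y and the trays' handles already do too. Depth noise leaves the upper rail height at about 95–100 mm, which isn't precise enough, so I move the wrist camera in for a closer look.

Emit:
jog_arm(
  gripper=[1,1,1,1,1,1,1,1],
  offset=[
    [2,-4,1],
    [5,-9,2],
    [8,-15,3],
    [11,-21,4],
    [14,-26,5],
    [17,-32,6],
    [20,-37,7],
    [23,-42,7],
  ],
  twist=[-8,-17,-26,-35,-44,-52,-60,-68],
)

```text
clock: 1.1
tcp_pos: [0.4458, 0.1147, 0.3019]
orientation: [0.0, 0.71, 0.704, 0.001]
wrist_force: [2.0, 0.8, 0.6]
finger_gap: 0.085
grip_force: 0.0
```

Emit:
jog_arm(
  gripper=[1,1,1,1,1,1,1,1],
  offset=[
    [2,-5,0],
    [4,-10,0],
    [6,-15,0],
    [8,-20,0],
    [9,-22,0],
    [9,-22,0],
    [9,-22,0],
    [9,-22,0],
  ],
  twist=[0,0,0,0,0,0,0,0],
)

```text
clock: 2.1
tcp_pos: [0.5345, -0.102, 0.3016]
orientation: [0.0, 0.708, 0.706, 0.0]
wrist_force: [-0.1, 0.1, 0.4]
finger_gap: 0.0851
grip_force: 0.0
```

```bash
python3 - <<'E'
from h import *
print({k:env.get_state()[k] for k in('clock','tcp_pos','joint_pos','orientation')})
r=cam('wrist');print(r['fovy'],r['cx'],r['cy'],np.array(r['cam_to_world']).round(3))
cv2.imwrite('pics/d.png',cv2.resize(r['image'][:,:,::-1],(768,576)))
E
```

```text
{'clock': 2.1, 'tcp_pos': array([ 0.53454537, -0.1020014 ,  0.301563  ]), 'joint_pos': array([-3.36219238e-01,  2.43433312e-01,  1.22640386e-01,  1.44983381e+00,
        2.23839979e-04,  1.23653433e+00]), 'orientation': array([2.76512513e-05, 7.07798420e-01, 7.06414452e-01, 1.37665708e-04])}
61.946789755935576 255.74309144398632 186.8231994288426 [[ 1.     0.003  0.001  0.534]
 [-0.004  0.949  0.314 -0.021]
 [ 0.    -0.314  0.949  0.445]
 [ 0.     0.     0.     1.   ]]
```

View pics/d.png

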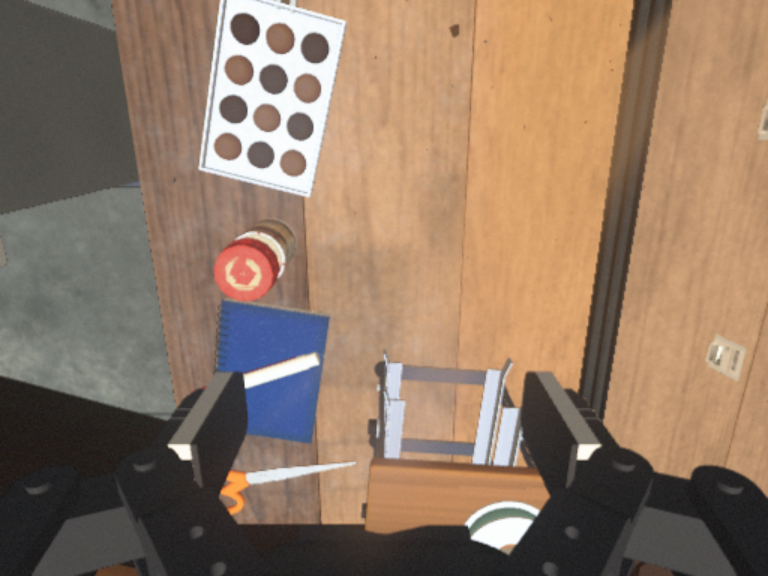

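The wrist view shows both rail pairs: lower rail mouths at display (395,365) and (492,370), upper ones at (397,402) and (512,408), with the board edge at row 460. I measure the ledge heights from this nearer depth.

```bash
python3 - <<'E'
from h import *
r=load('wrist');W=cloud(r)
print('table near rack',np.nanmedian(W[255:290,285:305].reshape(-1,3),axis=0),'tbl up',np.nanmedian(W[100:200,230:300].reshape(-1,3),axis=0))
for n,(r0,r1,c0,c1) in dict(lowL=(244,262,260,266),lowR=(250,300,323,330),upL=(270,302,260,266),upR=(275,305,336,343)).items():
    P=W[r0:r1,c0:c1].reshape(-1,3);print(n,np.nanpercentile(P[:,2],[10,25,50,75,90]).round(4),np.nanmedian(P,axis=0).round(4))
P=W[235:310,240:355]
# print z map (mm)
for rr in range(236,312,4): print(rr,' '.join('%3d'%(v*1000) for v in P[rr-235,6:112:4,2]))
im=r['image'][230:325,240:360][:,:,::-1];cv2.imwrite('pics/e.png',cv2.resize(im,None,fx=6,fy=6,interpolation=cv2.INTER_CUBIC))
E
```

```text
table near rack [ 5.94984997e-01 -3.12269439e-01  5.67642414e-04] tbl up [ 0.54614355 -0.11313045  0.00057457]
lowL [0.0314 0.0318 0.0325 0.0331 0.0335] [ 0.5428 -0.2584  0.0325]
lowR [0.0318 0.0322 0.0329 0.0337 0.0406] [ 0.6377 -0.2948  0.0329]
upL [0.0971 0.0975 0.0979 0.0984 0.0989] [ 0.5415 -0.268   0.0979]
upR [0.0972 0.0977 0.0981 0.0987 0.0997] [ 0.6392 -0.2744  0.0981]Traceback (most recent call last):
  File "<stdin>", line 8, in <module>
  File "<stdin>", line 8, in <genexpr>
ValueError: cannot convert float NaN to integer
```

```bash
python3 - <<'E'
from h import *
r=load('wrist');W=cloud(r)
Z=np.nan_to_num(W[:,:,2]*1000,nan=-99).astype(int)
print('col',' '.join('%3d'%c for c in range(246,356,4)))
for rr in range(234,326,4): print(rr,' '.join('%3d'%v for v in Z[rr,246:356:4]))
print('Y of rows at col 300',[(q,W[q,300].round(3).tolist()) for q in (246,250,254,296,300,304,308,316)])
im=r['image'][230:325,240:360][:,:,::-1];cv2.imwrite('pics/e.png',cv2.resize(im,None,fx=6,fy=6,interpolation=cv2.INTER_CUBIC))
E
```

```text
col 246 250 254 258 262 266 270 274 278 282 286 290 294 298 302 306 310 314 318 322 326 330 334 338 342 346 350 354
234   1   1   0   0 -99   0   0   0   0   0   1   0   0   1   2   1   0   1   1 -99   2   0   1   0   0   0   0   1
238   1   0   0   0   0   0   0   0   0   1   0   2   0   1   0   0   1   0   0   1   0   2   0  32   0   0   1   0
242   0   1   7  44  31  33   0   0   1   1   0   1   0  -1   0   2   0   0   1   1   0   0   1  40   1   0   0   0
246   0   4  17  44  33  32   7   7   7   7   9   8   6   8   8   5   6   5   0   1  33  32  34  45   1   0   1   1
250   0   1  32  44  32  33   9   6   7   7   8   7   7   7   7   8   7   7   7   7  32  33  38   0   0   1 316 321
254   0   0  40  42  33  34   0   0   1   1   0   0   6   8   9   6   7   6   6   8  32  31  42   1   0   1 317 322
258   0   0  52  32  33  34   0   0   0   1   1   0   1   1   0   0   0   0   1  30  34  32  44   0   0   1 317 322
262  -1   0  63  99  32   1   0   0   0  -1   0   1   0   0   1   1   0   0   0  33  32  32  44  47   0   1 318 323
266   0   0  72 110  97  96   0   0   1   0   0   0   0 
[... 1251 characters left out ...]
 171 169 169 168 167 166 168 166 167 166 165 164 163 164 163 163 162 110  -1   0 134
314 169 172 173 172 174 173 173 172 171 171 171 172 171 171 171 171 171 171 -99 169 -99 169 168 170 168 168 168 168
318 172 172 172 173 172 172 172 172 172 173 171 173 172 172 172 172 172 172 174 172 171 172 173 173 171 172 172 171
322 171 173 172 173 173 172 173 171 174 172 172 172 172 173 173 172 173 172 172 172 173 173 172 173 172 173 172 171
Y of rows at col 300 [(246, [0.601, -0.261, 0.008]), (250, [0.601, -0.269, 0.007]), (254, [0.601, -0.276, 0.007]), (296, [0.604, -0.352, 0.008]), (300, [0.605, -0.36, 0.008]), (304, [0.606, -0.372, 0.002]), (308, [0.58, -0.249, 0.164]), (316, [0.579, -0.253, 0.172])]
```

View pics/e.png

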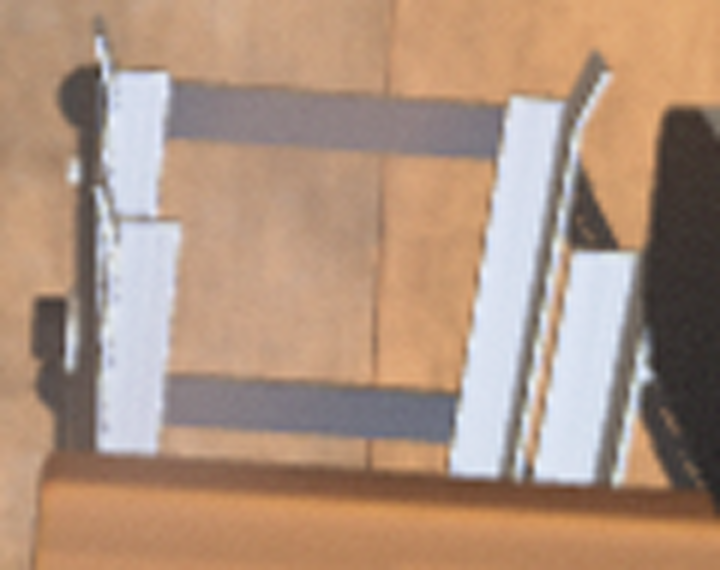

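```bash
cat > rack.py <<'E'
from h import *
def run(r,rowrange,cols,levels):
    W=cloud(r);Z=W[:,:,2]
    for n,z0,L,R in levels:
        m=abs(Z-z0)<.003
        out=[]
        for nm,(c0,c1),side in (('L',L,1),('R',R,-1)):
            pts=[];fr=[]
            for q in range(*rowrange):
                c=np.where(m[q,c0:c1])[0]
                if len(c)>=4: e=c.max() if side>0 else c.min(); pts.append(W[q,c0+e,:2])
            pts=np.array(pts)
            p=np.polyfit(pts[:,1],pts[:,0],1);res=pts[:,0]-np.polyval(p,pts[:,1]);k=abs(res)<.0025;p=np.polyfit(pts[k,1],pts[k,0],1)
            mm=np.zeros_like(m);mm[rowrange[0]:rowrange[1],c0:c1]=m[rowrange[0]:rowrange[1],c0:c1]
            ys=np.sort(W[mm][:,1])[::-1]
            out.append((p,len(pts)));print(n,nm,len(pts),'slope',p[0].round(4),'x@y=-.27',np.polyval(p,-.27).round(4),'front y',ys[[3,10,20]].round(4))
E
python3 - <<'E'
from rack import *
r=load('wrist')
run(r,(236,306),None,[('low',.0323,(256,272),(318,333)),('up',.0977,(256,272),(328,347))])
s=cloud(load('wrist'))
E
```

```text
low L 25 slope 0.0815 x@y=-.27 0.5471 front y [-0.2401 -0.2408 -0.2422]
low R 60 slope 0.0419 x@y=-.27 0.6302 front y [-0.2479 -0.2493 -0.2506]
up L 39 slope 0.0807 x@y=-.27 0.5473 front y [-0.2385 -0.2407 -0.2415]
up R 35 slope 0.0832 x@y=-.27 0.6304 front y [-0.2478 -0.2483 -0.249 ]
```

Emit:
jog_arm(
  gripper=[1,1,1,1,1,1,1,1],
  offset=[
    [-1,5,0],
    [-3,11,-1],
    [-5,17,-2],
    [-7,23,-3],
    [-9,29,-4],
    [-11,35,-5],
    [-12,40,-6],
    [-12.5,42,-6],
  ],
  twist=[0,0,0,0,0,0,0,0],
)

```text
clock: 3.15
tcp_pos: [0.4074, 0.3197, 0.2406]
orientation: [-0.0, 0.707, 0.708, -0.0]
wrist_force: [0.4, -1.1, -0.8]
finger_gap: 0.0856
grip_force: 0.0
```

```bash
python3 - <<'E'
from h import *
s=env.get_state();print(s['clock'],s['tcp_pos'],s['qvel'].round(3))
r=cam('wrist')
cv2.imwrite('pics/f.png',cv2.resize(r['image'][:,:,::-1],(768,576)))
E
```

```text
3.15 [0.40735392 0.31965113 0.24061031] [ 0.28   0.112  0.16   0.043 -0.015  0.294]
```

View pics/f.png

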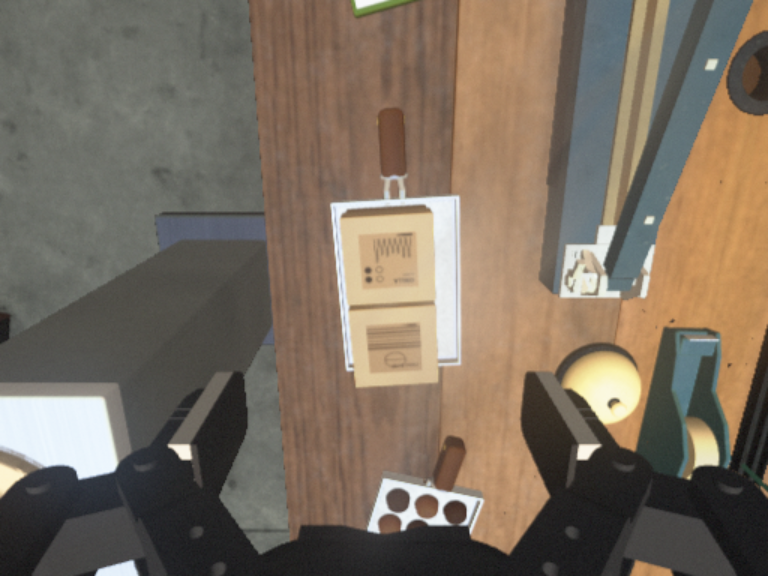

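The wrist view shows the box tray nearly aligned with y: handle at display (392,142), sheet over (332–460, 197–368), boxes toward the left side, choc handle at (450,462). The rack mouth is at (0.591, -0.2435), with +x at -94.7°.

```bash
cat > tr.py <<'E'
from h import *
def rect(n,W,c0,c1,r0,r1,zl,zh):
    P=W[r0:r1,c0:c1].reshape(-1,3);P=P[(P[:,2]>zl)&(P[:,2]<zh)]
    R=cv2.minAreaRect((P[:,:2]*1000).astype(np.float32));print(n,len(P),np.round(R[0],1),np.round(R[1],1),round(R[2],2),'z',np.percentile(P[:,2],[5,50,95]).round(4))
E
python3 - <<'E'
from tr import *
W=cloud(cam('wrist'))
print(env.get_state()['tcp_pos'])
rect('handle',W,248,276,68,125,.022,.045)
rect('sheetwall',W,210,315,128,252,.006,.02)
rect('boxes',W,220,300,130,262,.044,.06)
rect('choc handle',W,285,315,285,328,.022,.045)
E
```

```text
[0.40817643 0.31906784 0.24119306]
handle 808 [411.6 383.7] [19.8 51.9] 4.01 z [0.0324 0.0368 0.0386]
sheetwall 1023 [418.  274.5] [100.1 153.1] 3.17 z [0.0069 0.0121 0.0144]
boxes 6626 [411.5 270.6] [ 66.1 136.9] 3.77 z [0.0487 0.0508 0.0527]
choc handle 539 [463.6 110.9] [49.3 18.7] 75.39 z [0.0244 0.0365 0.0383]
```

Emit:
jog_arm(
  gripper=[1,1,1,1,0.6,0.6,0.6,0.6],
  offset=[
    [0,3,-3],
    [0,6,-7],
    [0,7.1,-12],
    [0,7.1,-15],
    [0,7.1,-16],
    [0,7.1,-16],
    [0,7.1,-16],
    [0,7.1,-16],
  ],
  twist=[3.5,3.5,3.5,3.5,3.5,3.5,3.5,3.5],
)

```text
clock: 4.25
tcp_pos: [0.411, 0.388, 0.0828]
orientation: [0.0, 0.687, 0.727, 0.001]
wrist_force: [-0.5, 0.4, -0.6]
finger_gap: 0.0512
grip_force: 0.0
```

Emit:
jog_arm(
  gripper=[0.6,0.6,0.6,0.6,0.6,0,0,0],
  offset=[
    [0,-0.4,-3],
    [0,-0.4,-5.5],
    [0,-0.4,-7],
    [0,-0.4,-7.5],
    [0,-0.4,-7.5],
    [0,-0.4,-7.5],
    [0,-0.4,-7.5],
    [0,-0.4,-7.5],
  ],
  twist=[0.3,0.3,0.3,0.3,0.3,0.3,0.3,0.3],
  squeeze=110,
)

```text
clock: 5.25
tcp_pos: [0.4108, 0.384, 0.0073]
orientation: [0.0, 0.685, 0.729, 0.001]
wrist_force: [0.4, -0.6, 4.0]
finger_gap: 0.0164
grip_force: 107.0
```

Emit:
jog_arm(
  gripper=[0,0,0,0,0,0,0,0],
  offset=[
    [0,0,0],
    [0,0,0],
    [0,0,0.2],
    [0,0,0.4],
    [0,0,0.8],
    [0,0,1.2],
    [0,0,1.6],
    [0,0,2],
  ],
  twist=[0,0,0,0,0,0,0,0],
)

```text
clock: 6.25
tcp_pos: [0.41, 0.3836, 0.0265]
orientation: [0.0, 0.685, 0.729, 0.0]
wrist_force: [0.3, -0.0, -3.3]
finger_gap: 0.0163
grip_force: 107.4
```

```bash
python3 - <<'E'
from tr import *
W=cloud(cam('wrist','g.png'));s=env.get_state();print(s['clock'],s['tcp_pos'],s['finger_gap'],s['grip_force'],s['wrist_force'],s['ft_torque'])
E
```

```text
6.3 [0.4102266  0.38381323 0.02705008] 0.016219353599082102 107.30852007865906 [ 0.88289822  0.86285427 -2.51542078] [ 0.27883477 -0.02167974 -0.00212863]
```

View pics/g.png

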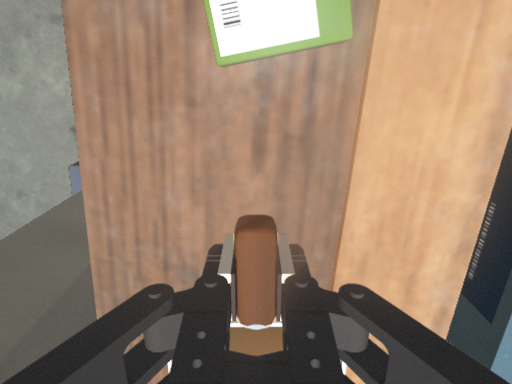

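Firm grip: 107 N, and the load reads about 2.5 N. Now I raise it and carry it gently over to the rack.

Emit:
jog_arm(
  gripper=[0,0,0,0,0,0,0,0],
  offset=[
    [0,0,0.8],
    [0,0,2],
    [0.2,-0.5,3.3],
    [0.7,-1.5,4.6],
    [1.5,-3.2,5.9],
    [2.4,-5.2,6.7],
    [3.4,-7.2,7],
    [4.4,-9.3,7],
  ],
  twist=[0,0,0,0,0,0,0,0],
)

```text
clock: 7.3
tcp_pos: [0.455, 0.2889, 0.0973]
orientation: [0.0, 0.685, 0.729, 0.001]
wrist_force: [0.6, 0.0, -2.3]
finger_gap: 0.0163
grip_force: 107.5
```

Emit:
jog_arm(
  gripper=[0,0,0,0,0,0,0,0],
  offset=[
    [1,-2.1,0],
    [2,-4.2,0],
    [3,-6.4,0],
    [4.1,-8.7,0],
    [5.2,-11,0],
    [6.3,-13.3,0],
    [7.4,-15.6,0],
    [8.5,-17.9,0],
  ],
  twist=[-0.5,-1.5,-2.5,-3.5,-4.5,-5.5,-6.5,-7.5],
)

```text
clock: 8.3
tcp_pos: [0.5392, 0.1094, 0.0968]
orientation: [0.0, 0.731, 0.682, -0.0]
wrist_force: [-0.3, 0.9, -3.1]
finger_gap: 0.0161
grip_force: 107.4
```

Emit:
jog_arm(
  gripper=[0,0,0,0,0,0,0,0],
  offset=[
    [1.1,-2.3,0],
    [2.2,-4.6,0],
    [3.3,-6.9,0],
    [4.4,-9.2,0],
    [5.4,-11.3,0],
    [6.2,-13,0],
    [6.7,-14,0],
    [6.9,-14.4,0],
  ],
  twist=[-0.7,-0.7,-0.7,-0.7,-0.7,-0.7,-0.7,-0.7],
)

```text
clock: 9.3
tcp_pos: [0.6081, -0.033, 0.0961]
orientation: [-0.0, 0.735, 0.678, 0.0]
wrist_force: [0.7, 0.3, -3.6]
finger_gap: 0.0167
grip_force: 107.5
```

```bash
python3 - <<'E'
from tr import *
r=cam('scene');t=cam('top')
s=env.get_state();print(s['clock'],s['tcp_pos'],s['orientation'].round(4),s['finger_gap'],s['grip_force'],s['wrist_force'],s['ft_torque'])
a=cv2.resize(r['image'][130:290,210:420][:,:,::-1],None,fx=2.85,fy=2.85,interpolation=cv2.INTER_CUBIC)
cv2.imwrite('pics/i.png',a)
W=cloud(t)
rect('sheet',W,270,345,140,225,.085,.125);rect('boxes',W,270,345,140,225,.128,.16)
E
```

```text
9.4 [ 0.60787856 -0.03238984  0.09609903] [-2.000e-04  7.350e-01  6.781e-01 -0.000e+00] 0.016449387901891117 107.50840544700623 [ 0.43082386  0.62424627 -2.92524799] [ 0.22855734 -0.02445154  0.07514968]
sheet 410 [ 541.9 -189.2] [135.1 222.9] 88.85 z [0.0895 0.0969 0.1122]
boxes 620 [ 591.8 -166.7] [93.5 66.6] 86.0 z [0.1336 0.139  0.1446]
```

View pics/i.png

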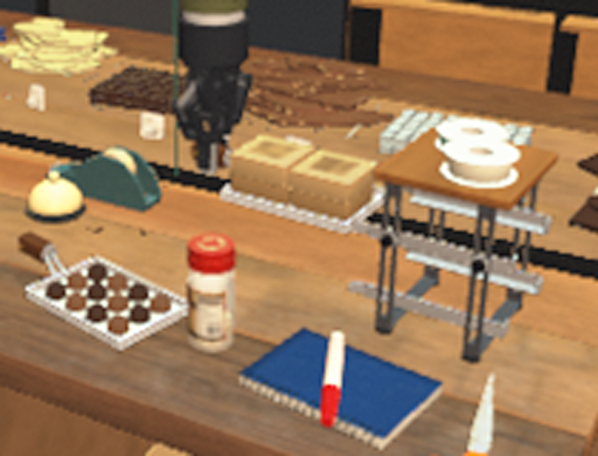

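The boxes are upright on the tray, level with the rack front in view. I check droop with a plane fit over the box tops and compute the tray's lateral position.

```bash
python3 - <<'E'
from tr import *
W=cloud(load('top'))
P=W[150:215,270:345].reshape(-1,3);P=P[(P[:,2]>.125)&(P[:,2]<.15)&(P[:,1]<-.09)]
A=np.c_[P[:,:2],np.ones(len(P))];c=np.linalg.lstsq(A,P[:,2],rcond=None)[0];print('box top slope',c,'z near/far',[(c@[.60,y,1]).round(4) for y in(-.09,-.22)],len(P))
T=W[205:235,305:320].reshape(-1,3);print('table',np.nanmedian(T,axis=0))
Q=W[232:245,240:340].reshape(-1,3)
# scene: boxes tops
S=cloud(load('scene'));im=load('scene')['image']
P=S[170:215,285:345].reshape(-1,3);P=P[(P[:,2]>.06)&(P[:,2]<.16)&(P[:,0]>.5)&(P[:,0]<.66)&(P[:,1]>-.225)]
print(len(P),[(y,np.percentile(P[(abs(P[:,1]-y)<.008),2],[3,95]).round(4)) for y in(-.09,-.12,-.15,-.18,-.21)])
# wall near side x-edge
for y in(-.09,-.12,-.15,-.18,-.21):
    q=P[abs(P[:,1]-y)<.008]; low=q[q[:,2]<.105]; print(y,len(low),np.percentile(low[:,0],[5,20,50]).round(4) if len(low)>3 else '', np.percentile(low[:,2],[5,50,95]).round(4) if len(low)>3 else '')
E
```

```text
box top slope [0.00095795 0.02885972 0.14326536] z near/far [np.float64(0.1412), np.float64(0.1375)] 625
table [ 0.44711616 -0.17219205  0.00254041]
1423 [(-0.09, array([0.0918, 0.1401])), (-0.12, array([0.0929, 0.1399])), (-0.15, array([0.0909, 0.1375])), (-0.18, array([0.091 , 0.1377])), (-0.21, array([0.0901, 0.1366]))]
-0.09 30 [0.5508 0.5521 0.5541] [0.0908 0.0974 0.1033]
-0.12 33 [0.5486 0.5505 0.5542] [0.0908 0.0969 0.1038]
-0.15 31 [0.5464 0.5478 0.55  ] [0.089  0.0962 0.1024]
-0.18 39 [0.5451 0.5463 0.5511] [0.0898 0.0969 0.1036]
-0.21 101 [0.5438 0.5541 0.5786] [0.0894 0.0967 0.104 ]
```

Emit:
jog_arm(
  gripper=[0,0,0,0,0,0,0,0],
  offset=[
    [0.05,0.1,-0.6],
    [0.1,0.2,-1.6],
    [0.1,0.2,-2.8],
    [0.1,0.2,-4],
    [0.1,0.2,-4.9],
    [0.1,0.2,-5.3],
    [0.1,0.2,-5.4],
    [0.1,0.2,-5.4],
  ],
  twist=[0,0,0,0,0,0,0,0],
)

```text
clock: 10.4
tcp_pos: [0.6092, -0.0306, 0.0425]
orientation: [0.0, 0.735, 0.678, 0.0]
wrist_force: [-0.0, 0.4, -1.9]
finger_gap: 0.0164
grip_force: 107.5
```

Emit:
jog_arm(
  gripper=[0,0,0,0,0,0,0,0],
  offset=[
    [-0.05,-0.6,0],
    [-0.12,-1.4,0],
    [-0.2,-2.4,0],
    [-0.29,-3.4,0],
    [-0.37,-4.4,0],
    [-0.45,-5.3,0],
    [-0.5,-5.9,0],
    [-0.51,-6.1,0],
  ],
  twist=[0,0,0,0,0,0,0,0],
)

```text
clock: 11.4
tcp_pos: [0.6038, -0.0919, 0.0422]
orientation: [0.0, 0.735, 0.678, 0.0]
wrist_force: [-0.0, -0.6, -3.4]
finger_gap: 0.0163
grip_force: 107.4
```

```bash
python3 - <<'E'
from tr import *
r=cam('scene')
s=env.get_state();print(s['clock'],s['tcp_pos'],s['orientation'].round(4),s['wrist_force'],s['ft_torque'])
a=cv2.resize(r['image'][140:270,270:430][:,:,::-1],None,fx=4,fy=4,interpolation=cv2.INTER_CUBIC)
cv2.imwrite('pics/j.png',a)
E
```

```text
11.45 [ 0.6038273  -0.09186054  0.04218492] [1.000e-04 7.352e-01 6.779e-01 0.000e+00] [-6.69857203e-01 -2.04651399e-03 -2.39160765e+00] [ 0.24303755 -0.09725227  0.02117093]
```

View pics/j.png

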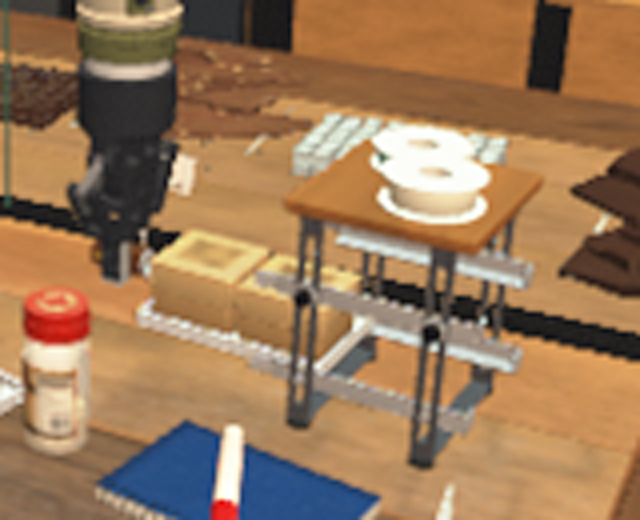

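The box tray is inside the lower rails with no contact forces, and the boxes pass under the upper rails. I continue.

Emit:
jog_arm(
  gripper=[0,0,0,0,0,0,0,0],
  offset=[
    [-0.05,-0.6,0],
    [-0.13,-1.6,0],
    [-0.23,-2.8,-0.1],
    [-0.33,-4,-0.15],
    [-0.43,-5.2,-0.15],
    [-0.53,-6.4,-0.2],
    [-0.61,-7.4,-0.2],
    [-0.66,-8,-0.2],
  ],
  twist=[0,0,0,0,0,0,0,0],
)

```text
clock: 12.45
tcp_pos: [0.5972, -0.1723, 0.0402]
orientation: [0.0, 0.735, 0.678, 0.0]
wrist_force: [-0.3, 0.3, -2.0]
finger_gap: 0.0164
grip_force: 107.4
```

Emit:
jog_arm(
  gripper=[0,0,0,0,0,0,0,0],
  offset=[
    [-0.03,-0.4,0],
    [-0.06,-0.8,-0.05],
    [-0.1,-1.2,-0.05],
    [-0.13,-1.6,-0.05],
    [-0.15,-1.9,-0.05],
    [-0.16,-2,-0.05],
    [-0.16,-2,-0.05],
    [-0.16,-2,-0.05],
  ],
  twist=[0,0,0,0,0,0,0,0],
)

```text
clock: 13.45
tcp_pos: [0.5957, -0.1915, 0.0397]
orientation: [0.0, 0.735, 0.678, -0.0]
wrist_force: [-0.0, -0.5, -1.0]
finger_gap: 0.0161
grip_force: 107.5
```

Emit:
jog_arm(
  gripper=[0,0,0,0,0,0,0,0],
  offset=[
    [0,-0.05,0],
    [-0.01,-0.1,0],
    [-0.01,-0.15,0],
    [-0.02,-0.2,0],
    [-0.02,-0.25,0],
    [-0.02,-0.3,0],
    [-0.02,-0.3,0],
    [-0.02,-0.3,0],
  ],
  twist=[0,0,0,0,0,0,0,0],
)

```text
clock: 14.45
tcp_pos: [0.5956, -0.1934, 0.0397]
orientation: [-0.0, 0.735, 0.678, 0.001]
wrist_force: [1.0, 5.5, -1.3]
finger_gap: 0.0163
grip_force: 107.7
```

Emit:
jog_arm(
  gripper=[0,0,0,0,0.1,0.25,0.4,0.6],
  offset=[
    [0,-0.05,-0.03],
    [-0.01,-0.15,-0.05],
    [-0.01,-0.15,-0.05],
    [-0.01,-0.15,-0.05],
    [-0.01,-0.1,-0.05],
    [-0.01,0,-0.05],
    [0,0,-0.05],
    [0,0,-0.05],
  ],
  twist=[0,0,0,0,0,0,0,0],
)

```text
clock: 15.45
tcp_pos: [0.5956, -0.195, 0.0394]
orientation: [0.0, 0.735, 0.678, -0.0]
wrist_force: [-0.8, -0.1, 0.2]
finger_gap: 0.0506
grip_force: 0.0
```

Emit:
jog_arm(
  gripper=[0.6,0.6,0.6,0.6,0.6,0.6,0.6,0.6],
  offset=[
    [0,0,0],
    [0,0,1],
    [0,0.5,3],
    [0,1.5,6],
    [0,3,10],
    [0,5,14],
    [-2,9,17],
    [-4,13,19],
  ],
  twist=[0,0,0,0,0,0,0,0],
)

```text
clock: 16.45
tcp_pos: [0.5557, -0.0639, 0.2318]
orientation: [0.001, 0.735, 0.678, 0.001]
wrist_force: [-0.2, 1.2, 0.6]
finger_gap: 0.0512
grip_force: 0.0
```

```bash
python3 - <<'E'
from tr import *
r=cam('wrist');s=env.get_state();print(s['clock'],s['tcp_pos'],s['orientation'].round(4))
W=cloud(r)
M=(W[:,:,1]>-.235)&(W[:,:,1]<-.14)&(W[:,:,0]>.56)&(W[:,:,0]<.64)&(W[:,:,2]>.05)&(W[:,:,2]<.085)
P=W[M];R=cv2.minAreaRect((P[:,:2]*1000).astype(np.float32));print('handle in rack',R,np.median(P[:,2]),len(P))
a=cv2.resize(r['image'][:,:,::-1],(640,480));cv2.imwrite('pics/k.png',a)
E
```

```text
16.5 [ 0.55341168 -0.0593691   0.23446606] [6.000e-04 7.340e-01 6.791e-01 1.800e-03]
handle in rack ((589.7409057617188, -204.7376708984375), (75.8618392944336, 29.335445404052734), 68.99461364746094) 0.06855634531034405 715
```

View pics/k.png

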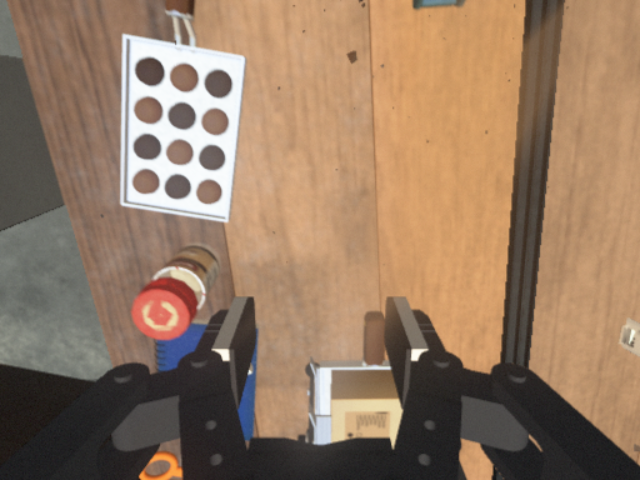

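The view shows the box tray in the lower rails, boxes standing, handle out front at (374,338). Next is the chocolate tray: hover over it and measure its handle from near.

Emit:
jog_arm(
  gripper=[0.6,0.6,0.6,0.6,0.6,0.6,0.6,0.6],
  offset=[
    [-2,2.5,0.5],
    [-4,5,1],
    [-6,7.5,1],
    [-8,10,1],
    [-9.5,11.5,1],
    [-9.5,11.5,1],
    [-9.5,11.5,1],
    [-9.5,11.5,1],
  ],
  twist=[-5,-10,-10,-10,-10,-10,-10,-10],
)

```text
clock: 17.5
tcp_pos: [0.4611, 0.0499, 0.2392]
orientation: [0.0, 0.792, 0.611, 0.0]
wrist_force: [0.2, -0.0, -0.5]
finger_gap: 0.0512
grip_force: 0.0
```

```bash
python3 - <<'E'
from tr import *
r=cam('wrist');s=env.get_state();print(s['clock'],s['tcp_pos'],s['orientation'].round(4))
W=cloud(r)
def f(n,m,med=False):
    P=W[m];R=cv2.minAreaRect((P[:,:2]*1000).astype(np.float32));print(n,len(P),np.round(R[0],1),np.round(R[1],1),round(R[2],2),np.median(P[:,2]).round(4),'u/v',np.where(m)[1].min(),np.where(m)[1].max(),np.where(m)[0].min())
X,Y,Z=W[...,0],W[...,1],W[...,2]
f('handle',(abs(X-.4636)<.035)&(Y>.08)&(Y<.15)&(Z>.03)&(Z<.045))
f('sheet',(abs(X-.437)<.075)&(Y>-.085)&(Y<.08)&(Z>.0085)&(Z<.014))
ch=(abs(X-.437)<.07)&(Y>-.085)&(Y<.078)&(Z>.017)&(Z<.023)
f('chocs',ch)
E
```

```text
17.55 [0.4610186  0.04994888 0.23909519] [ 1.000e-04  7.916e-01  6.110e-01 -0.000e+00]
handle 777 [464.5 109.8] [47.5 18.1] 75.17 0.0369 u/v 237 254 79
sheet 1729 [436.9   2.3] [154.5 100.1] 75.58 0.0121 u/v 204 289 132
chocs 1179 [439.4  11.6] [138.1  74. ] 76.5 0.0188 u/v 216 278 131
```

Emit:
jog_arm(
  gripper=[0.6,0.6,0.6,0.6,0.6,0.6,0.6,0.6],
  offset=[
    [0.2,2,-3],
    [0.3,4,-8],
    [0.3,5.5,-13],
    [0.3,6,-17],
    [0.3,6,-20],
    [0.3,6,-22],
    [0.3,6,-23.1],
    [0.3,6,-23.2],
  ],
  twist=[0,0,0,0,0,0,0,0],
)

```text
clock: 18.55
tcp_pos: [0.4633, 0.1103, 0.0067]
orientation: [-0.0, 0.791, 0.611, -0.0]
wrist_force: [-0.5, -0.1, -0.2]
finger_gap: 0.0513
grip_force: 0.0
```

Emit:
jog_arm(
  gripper=[0.6,0,0,0,0,0,0,0],
  offset=[
    [0,0,0],
    [0,0,0],
    [0,0,0],
    [0,0,0],
    [0,0,0.3],
    [0,0,0.8],
    [0,0,1.6],
    [0,0,2],
  ],
  twist=[0,0,0,0,0,0,0,0],
)

```text
clock: 19.55
tcp_pos: [0.4636, 0.1106, 0.0278]
orientation: [0.0, 0.791, 0.611, 0.0]
wrist_force: [0.7, 0.6, -2.8]
finger_gap: 0.0165
grip_force: 107.2
```

Emit:
jog_arm(
  gripper=[0,0,0,0,0,0,0,0],
  offset=[
    [0,0,1],
    [0,0,3],
    [0,0,5.5],
    [0,0,8],
    [0,0,10],
    [0.3,0,11],
    [1,0,11.2],
    [2,0,11.2],
  ],
  twist=[0,0,0,0,0,0,0,1],
)

```text
clock: 20.55
tcp_pos: [0.4837, 0.1106, 0.1387]
orientation: [-0.0, 0.786, 0.619, -0.0]
wrist_force: [-0.3, 0.4, -3.7]
finger_gap: 0.0161
grip_force: 107.3
```

Emit:
jog_arm(
  gripper=[0,0,0,0,0,0,0,0],
  offset=[
    [1.7,-0.5,0],
    [3.5,-2,0],
    [5.4,-4,0],
    [7.3,-6.2,0],
    [9.2,-8.4,0],
    [10.9,-10.6,0],
    [12,-12.6,0],
    [12.5,-13.5,0],
  ],
  twist=[2,4,6,8,9,9,9,9],
)

```text
clock: 21.55
tcp_pos: [0.6087, -0.0256, 0.1381]
orientation: [-0.001, 0.735, 0.678, -0.0]
wrist_force: [-0.0, 0.5, -2.3]
finger_gap: 0.0165
grip_force: 107.4
```

```bash
python3 - <<'E'
from tr import *
t=cam('scene');s=env.get_state();print(s['clock'],s['tcp_pos'],s['orientation'].round(4),s['wrist_force'].round(2),s['ft_torque'].round(3))
S=cloud(t)
P=S.reshape(-1,3);P=P[(P[:,2]>.1)&(P[:,2]<.17)&(P[:,0]>.5)&(P[:,0]<.67)&(P[:,1]>-.215)&(P[:,1]<-.06)]
for y in(-.08,-.11,-.14,-.17,-.2):
    q=P[abs(P[:,1]-y)<.008];print(y,len(q),'x',np.percentile(q[:,0],[2,10]).round(4),'z',np.percentile(q[:,2],[2,50,98]).round(4))
m=(P[:,0]>.555)
A=np.c_[P[:,:2],np.ones(len(P))]
k=np.ones(len(P),bool)
for i in range(6):
    c=np.linalg.lstsq(A[k],P[k,2],rcond=None)[0];k=abs(A@c-P[:,2])<.008
print('plane',c.round(4))
E
```

```text
21.6 [ 0.6090945  -0.02627795  0.13836927] [-1.000e-04  7.355e-01  6.775e-01 -4.000e-04] [ 1.62 -0.21 -2.95] [ 0.209 -0.196  0.077]
-0.08 41 x [0.5519 0.5534] z [0.1304 0.1384 0.1465]
-0.11 48 x [0.5505 0.5515] z [0.1309 0.1376 0.1457]
-0.14 58 x [0.5479 0.549 ] z [0.1309 0.1358 0.1439]
-0.17 79 x [0.546  0.5467] z [0.1305 0.1365 0.1446]
-0.2 113 x [0.5437 0.5456] z [0.1296 0.1365 0.1458]
plane [0.0149 0.0129 0.131 ]
```

Emit:
jog_arm(
  gripper=[0,0,0,0,0,0,0,0],
  offset=[
    [0,0,-0.6],
    [0,0,-1.4],
    [0,0,-2.2],
    [0,0,-2.8],
    [0,0,-3],
    [0,-0.3,-3],
    [-0.05,-0.9,-3],
    [-0.1,-1.5,-3],
  ],
  twist=[0,0,0,0,0,0,0,0],
)

```text
clock: 22.6
tcp_pos: [0.6076, -0.0401, 0.1095]
orientation: [0.0, 0.735, 0.678, 0.0]
wrist_force: [1.0, -0.0, -2.6]
finger_gap: 0.0166
grip_force: 107.5
```

Emit:
jog_arm(
  gripper=[0,0,0,0,0,0,0,0],
  offset=[
    [-0.05,-0.6,0],
    [-0.12,-1.4,0],
    [-0.2,-2.3,0],
    [-0.26,-3.2,0],
    [-0.33,-4.1,0],
    [-0.4,-5,0],
    [-0.45,-5.6,0],
    [-0.46,-5.8,0],
  ],
  twist=[0,0,0,0,0,0,0,0],
)

```text
clock: 23.6
tcp_pos: [0.6028, -0.0979, 0.1092]
orientation: [0.0, 0.735, 0.678, 0.0]
wrist_force: [0.3, -1.3, -3.1]
finger_gap: 0.016
grip_force: 107.5
```

```bash
python3 - <<'E'
from tr import *
t=cam('scene');s=env.get_state();print(s['clock'],s['tcp_pos'],s['orientation'].round(4),s['wrist_force'].round(2),s['ft_torque'].round(3))
S=cloud(t);P=S.reshape(-1,3);P=P[(P[:,2]>.09)&(P[:,2]<.13)&(P[:,0]>.5)&(P[:,0]<.67)&(P[:,1]>-.4)&(P[:,1]<-.13)]
for y in(-.15,-.18,-.21,-.22,-.25,-.28,-.32,-.36):
    q=P[abs(P[:,1]-y)<.006];print(y,len(q),'x',np.percentile(q[:,0],[2,10,30]).round(4),'z',np.percentile(q[:,2],[2,50,98]).round(4))
E
```

```text
23.65 [ 0.60281666 -0.09791098  0.10918223] [0.     0.7352 0.6779 0.    ] [ 0.64 -0.26 -3.32] [ 0.314  0.035 -0.055]
-0.15 33 x [0.546  0.5471 0.5495] z [0.1012 0.1077 0.1141]
-0.18 44 x [0.5435 0.5445 0.5472] z [0.1019 0.1068 0.1154]
-0.21 59 x [0.5419 0.5437 0.5649] z [0.1018 0.1049 0.1133]
-0.22 47 x [0.5343 0.5397 0.5448] z [0.1004 0.1121 0.1189]
-0.25 41 x [0.5272 0.5311 0.5357] z [0.0935 0.1117 0.1262]
-0.28 88 x [0.5317 0.534  0.5411] z [0.0942 0.1058 0.1118]
-0.32 25 x [0.5286 0.529  0.53  ] z [0.0952 0.1009 0.1089]
-0.36 96 x [0.5193 0.5216 0.5262] z [0.0923 0.1052 0.1283]
```

Emit:
jog_arm(
  gripper=[0,0,0,0,0,0,0,0],
  offset=[
    [-0.05,-0.6,-0.1],
    [-0.13,-1.6,-0.2],
    [-0.23,-2.8,-0.25],
    [-0.33,-4,-0.3],
    [-0.43,-5.2,-0.35],
    [-0.53,-6.4,-0.4],
    [-0.61,-7.4,-0.4],
    [-0.65,-8,-0.4],
  ],
  twist=[0,0,0,0,0,0,0,0],
)

```text
clock: 24.65
tcp_pos: [0.5966, -0.178, 0.1056]
orientation: [0.0, 0.735, 0.678, 0.0]
wrist_force: [-0.2, 3.1, 1.7]
finger_gap: 0.0166
grip_force: 107.8
```

Emit:
jog_arm(
  gripper=[0,0,0,0,0,0,0,0],
  offset=[
    [-0.03,-0.3,0],
    [-0.06,-0.7,-0.05],
    [-0.08,-1,-0.05],
    [-0.1,-1.2,-0.05],
    [-0.12,-1.4,-0.05],
    [-0.13,-1.55,-0.05],
    [-0.14,-1.65,-0.05],
    [-0.14,-1.7,-0.05],
  ],
  twist=[0,0,0,0,0,0,0,0],
)

```text
clock: 25.65
tcp_pos: [0.5957, -0.1914, 0.1055]
orientation: [-0.001, 0.734, 0.679, 0.002]
wrist_force: [1.5, 12.0, 8.0]
finger_gap: 0.0161
grip_force: 108.8
```

Emit:
jog_arm(
  gripper=[0,0,0,0,0,0,0,0],
  offset=[
    [0,0,0.05],
    [0,0,0.1],
    [0,0,0.1],
    [0,0,0.1],
    [0,-0.05,0.1],
    [-0.01,-0.1,0.1],
    [-0.01,-0.1,0.1],
    [-0.01,-0.1,0.1],
  ],
  twist=[0,0,0,0,0,0,0,0],
)

```text
clock: 26.65
tcp_pos: [0.5955, -0.1915, 0.1057]
orientation: [-0.002, 0.734, 0.679, 0.003]
wrist_force: [3.5, 14.9, 3.0]
finger_gap: 0.0163
grip_force: 108.2
```

```bash
python3 - <<'E'
from tr import *
r=cam('wrist');s=env.get_state();print(s['clock'],s['tcp_pos'],s['wrist_force'].round(2),s['ft_torque'].round(3))
W=cloud(r);X,Y,Z=W[...,0],W[...,1],W[...,2]
m=(abs(X-.595)<.012)&(Y>-.2)&(Y<-.14)&(Z>.12)&(Z<.145)
print(len(W[m]),np.percentile(W[m][:,1],[1,50,99]).round(4),np.median(Z[m]))
E
```

```text
26.7 [ 0.59555693 -0.19144799  0.1057292 ] [ 3.4  13.6   3.67] [ 2.342 -0.553 -0.237]
4377 [-0.1995 -0.1811 -0.1678] 0.1345736584072461
```

Emit:
jog_arm(
  gripper=[0,0,0,0.08,0.15,0.25,0.4,0.5],
  offset=[
    [0,0.1,-0.05],
    [0.02,0.2,-0.1],
    [0.02,0.2,-0.1],
    [0.02,0.2,-0.1],
    [0.03,0.4,-0.1],
    [0.03,0.4,-0.1],
    [0.03,0.4,-0.1],
    [0.03,0.4,-0.1],
  ],
  twist=[0,0,0,0,0,0,0,0],
)

```text
clock: 27.7
tcp_pos: [0.5949, -0.1917, 0.1043]
orientation: [-0.0, 0.735, 0.678, -0.0]
wrist_force: [-0.2, 0.7, -0.0]
finger_gap: 0.0426
grip_force: 0.0
```

Emit:
jog_arm(
  gripper=[0.5,0.5,0.5,0.5,0.5,0.5,0.5,0.5],
  offset=[
    [0,0,0],
    [0,0.3,1],
    [0,0.8,3],
    [0,2,6],
    [0,4,9],
    [0,7,12],
    [0,10,14],
    [0,10,14],
  ],
  twist=[0,0,0,0,0,0,0,0],
)

```text
clock: 28.7
tcp_pos: [0.5962, -0.0898, 0.2478]
orientation: [0.002, 0.734, 0.679, 0.001]
wrist_force: [0.4, 0.0, 1.0]
finger_gap: 0.0428
grip_force: 0.0
```

```bash
python3 - <<'E'
from tr import *
r=cam('wrist');t=cam('top');s=env.get_state();print(s['clock'],s['tcp_pos'],s['wrist_force'].round(2))
W=cloud(r);X,Y,Z=W[...,0],W[...,1],W[...,2]
for n,zl,zh in(('up handle',.125,.142),('low handle',.06,.076)):
    m=(abs(X-.595)<.018)&(Y>-.215)&(Y<-.13)&(Z>zl)&(Z<zh)
    if m.sum()>20:
        P=W[m];R=cv2.minAreaRect((P[:,:2]*1000).astype(np.float32));print(n,len(P),np.round(R[0],1),np.round(R[1],1),R[2],'y end',np.percentile(P[:,1],99.5).round(4),'z',np.median(P[:,2]).round(4))
m=(abs(X-.592)<.05)&(Y<-.21)&(Y>-.25)&(Z>.095)&(Z<.13)
P=W[m];print('sheet front wall',[(x,np.percentile(P[abs(P[:,0]-x)<.006][:,1],98).round(4)) for x in(.55,.565,.615,.63) if (abs(P[:,0]-x)<.006).sum()>5])
# rear end of trays from top / scene
T=cloud(t)
for n,c in dict(jar=(288,315,210,240,.09,.12),bell=(190,222,155,190,.02,.06),tape=(185,242,138,162,.03,.08)).items(): rect(n,T,*c)
S=cloud(cam('scene'))
X,Y,Z=S[...,0],S[...,1],S[...,2]
m=(abs(X-.585)<.06)&(Y<-.24)&(Y>-.38)&(Z>.05)&(Z<.09);print('boxes in scene',m.sum(),np.percentile(S[m],[5,50,95],axis=0).round(3))
E
```

```text
28.8 [ 0.59529572 -0.09138866  0.24511587] [-0.33 -0.81 -0.36]
up handle 871 [ 593.4 -191. ] [48.6 19.8] 86.34516143798828 y end -0.1673 z 0.1342
low handle 407 [ 594.5 -183.9] [32.8 18.2] 86.07638549804688 y end -0.1676 z 0.0686
sheet front wall [(0.55, np.float64(-0.23)), (0.565, np.float64(-0.231)), (0.615, np.float64(-0.2343)), (0.63, np.float64(-0.2356))]Traceback (most recent call last):
  File "<stdin>", line 12, in <module>
  File "tr.py", line 4, in rect
    R=cv2.minAreaRect((P[:,:2]*1000).astype(np.float32));print(n,len(P),np.round(R[0],1),np.round(R[1],1),round(R[2],2),'z',np.percentile(P[:,2],[5,50,95]).round(4))
                                                                                                                            ~~~~~~~~~~~~~^^^^^^^^^^^^^^^^^^
    return _quantile_unchecked(
        a, q, axis, out, overwrite_input, method, keepdims, weights)
    return _ureduce(a,
                    func=_quantile_ureduce_func,
    ...<5 lines>...
                    overwrite_input=overwrite_input,
                    method=method)
    r = func(a, **kwargs)
    result = _quantile(arr,
                       quantiles=q,
    ...<2 lines>...
                       out=out,
                       weights=wgt)
    slices_having_nans = np.isnan(arr[-1, ...])
                                  ~~~^^^^^^^^^
IndexError: index -1 is out of bounds for axis 0 with size 0
```

Both handles end at y ≈ -0.167, one above the other at the right heights (69 and 134 mm). I move the arm clear and check the bystanders and boxes.

Emit:
jog_arm(
  gripper=[0.5,0.5,0.5,0.5,0.5,0.5,0.5,0.5],
  offset=[
    [-2,5,1],
    [-5,10,2],
    [-8,15,2],
    [-11,20,2],
    [-14,25,2],
    [-16,30,2],
    [-17,34,2],
    [-17,34,2],
  ],
  twist=[0,0,0,0,0,0,0,0],
)

```text
clock: 29.8
tcp_pos: [0.4243, 0.2498, 0.2638]
orientation: [-0.0, 0.734, 0.679, -0.001]
wrist_force: [-0.0, 0.1, 0.5]
finger_gap: 0.0427
grip_force: 0.0
```

```bash
python3 - <<'E'
from tr import *
o=dict(np.load('/tmp/scene.npz'));S=cloud(cam('scene'));T=cloud(cam('top'))
def f(n,A,x,y,R,zl,zh):
    P=A.reshape(-1,3);P=P[(np.hypot(P[:,0]-x,P[:,1]-y)<R)&(P[:,2]>zl)&(P[:,2]<zh)]
    print(n,len(P),np.percentile(P,[2,50,98],axis=0).round(3).tolist() if len(P) else '')
for nm,A in(('top',T),('scene',S)):
    f(nm+' jar',A,.43,-.125,.05,.09,.125);f(nm+' bell',A,.606,.175,.05,.02,.07);f(nm+' tape',A,.665,.152,.1,.04,.08)
f('boxes',S,.585,-.31,.08,.05,.09)
f('trays',T,.595,-.19,.04,.05,.15)
E
```

```text
top jar 173 [[0.41, -0.145, 0.095], [0.431, -0.125, 0.108], [0.45, -0.105, 0.114]]
top bell 336 [[0.567, 0.152, 0.022], [0.598, 0.18, 0.035], [0.65, 0.209, 0.058]]
top tape 284 [[0.582, 0.1, 0.04], [0.658, 0.146, 0.055], [0.683, 0.192, 0.069]]
scene jar 179 [[0.407, -0.147, 0.091], [0.42, -0.13, 0.104], [0.448, -0.108, 0.107]]
scene bell 227 [[0.567, 0.146, 0.02], [0.597, 0.169, 0.031], [0.65, 0.202, 0.057]]
scene tape 184 [[0.593, 0.096, 0.04], [0.65, 0.127, 0.052], [0.744, 0.18, 0.064]]
boxes 627 [[0.522, -0.373, 0.051], [0.548, -0.314, 0.068], [0.597, -0.24, 0.085]]
trays 160 [[0.585, -0.225, 0.054], [0.593, -0.192, 0.132], [0.603, -0.167, 0.14]]
```

The bystanders haven't moved, the boxes stand (top about 83–85 mm, as expected), and both trays are home, so I hand in.

```bash
python3 -c "
from workcell import env
print(env.hand_in())"
```

```text
the job is handed in; nothing more can be done
None
```

I handed the job in at about 30 s: the box tray is home on the lower rails with both boxes standing, the chocolate tray is home on the upper rails with both handles out front, and the jar, tape dispenser and bell are where they were; by my measurements either level would have cleared the boxes, so I gave them the roomier lower one, and no verdict came back.

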